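Charge the grinding jar and hold it up on its cam lift

ROBOT

A 6-joint arm with a two-finger parallel gripper is mounted at the origin on the work surface. World frame = base frame: x ahead of the robot, y to its left, z up, the work surface at z = 0. Lengths are in m, angles in rad, forces in N, time in s.
With the tool pointing down it reaches from about 0.35 to 0.925 m from the base axis. Payload 6.4 kg.
Tool frame: the origin (TCP) lies midway between the tips of the shut fingers; the grasp point (between the pads) lies 19 mm behind it; z points along the fingers, x is the direction in which the jaws open and shut, and the axes are right-handed (so a half turn about z gives the same grasp; the last joint's range is limited). The gripper opens to 94 mm and grips with 3 to 60 N. Pads are 16 mm wide; open, the fingers measure 119 mm over their backs; the gripper's body (75 mm by 177 mm) begins 78 mm behind the grasp point.
Start: joints at [0.928, 0.245, 1.558, -0, 1.339, -0.174], TCP at [0.294, 0.58, 0.205] pointing down, gripper open.
Joint ranges: [-3.13, 3.13], [-1.02, 2.26], [0.13, 2.54], [-0.95, 4.09], [0.21, 2.88], [-2.74, 2.74]. Speed limits (rad/s): [2.57, 2.57, 3.14, 3.14, 3.14, 3.14].

INTERFACE

Orientations are given as [roll, pitch, yaw] about the fixed x, y, z axes, in that order (R = Rz(yaw) Ry(pitch) Rx(roll)).
In Python, from rig import bot gives the robot as it stands.
- The arm moves only by the tool step_arm, never from a script. Its argument "steps" is a list of rows, each a list of 2 entries, a list of its own where there are three numbers: the shift along the tool's x, y, z in m, then the turn, a rotation vector about the tool's x, y, z in degrees. A call has 1 to 20 rows; each row shifts and turns the commanded pose from where the row before left it, along the tool's axes as they then stand; what a row does not reach is not made up. A row lasts 1/12 s, in which the tool goes at most 41.7 mm and 7.16 degrees, less where a joint would pass 70% of its speed; a pose out of reach is approached as far as the arm can. A call with a gripper value outside its range is refused whole. "jaw" is the opening, from 0 (shut) to 1 (fully open), set as the call begins (left out, the last holds). The fingers move at their own pace and stop on an object; "newtons" is the grip in N (left out, the last holds). Time passes only in rows, so rows that do not move let the fingers close. It gives the time, the measured TCP pose, the force and the opening at its end, in the units of the state.
- bot.state(): the state, without advancing time (a new reading comes with each control period).
- bot.get_image(name): name is "scene" or "side" or "wrist"; returns (picture, depth): 480x640x3 uint8, red, green, blue; 480x640 float32, m along the optical axis (not along the pixel's ray), 0 where there is no reading.
- bot.get_calibration(name): a dict with "fov_y" (degrees; the focal length in pixels is half the picture's height over the tangent of half this angle, whatever the lens; pixels are square), "cx", "cy" (the principal point, pixels), "R" (3x3) and "t" (3): a world point X has camera coordinates R X + t. Camera axes: x right, y down, z forward; pixel columns grow to the right and rows downward; lengths in m; the calibration is good to about 2 mm. A picture is of the moment at which its call begins: read the wrist's pose just before it. get_calibration takes no time and is no camera call; for the wrist camera it gives the pose at the moment of the call.
- bot.close_job(): hands the job in, once; it reports no verdict.
The state is a dict: "clock": time; "joints": joint angles; "qd": joint speeds; "joint_torque": joint torques, N m; "eef_pos": TCP position; "tcp_rot": TCP orientation; "wrist_force": force on the tool from outside, world axes, zero at the start; "wrist_torque": the same for the moment, N m; "finger_gap": opening from 0.0 (shut) to 1.0 (fully open).
Only numpy, scipy, OpenCV 4.12 (cv2) and the standard library are available. Lean on these libraries where they do the work, as an engineer would, in place of code of your own. Each camera call takes 0.05 s, during which the arm holds its last target.

TASK

Use the steel scoop to scoop white milling balls out of the violet tray and tip at least two of them into the steel grinding jar, then stand the scoop upright back in the tray or on the bench and let go of it. Then grip the red handle of the cam lever with the gripper and swing it up until it stands straight up, where the jar is lifted to its highest point, and finish while still holding it there (it springs back if let go). Do not push the jar lid, the amber bottle or the beaker about.

Things in the scene. Friction and masses are not known exactly. Their poses are not given: they have to be found in the camera images.
- tray: Violet open tray fixed to the bench (it cannot be pushed), 208 (x) x 70 (y) x 28 mm outside, walls and floor 4 mm, so inside 200 x 62 x 24 mm deep. Origin: centre of its underside, on the bench; x along its length, away from the robot give or take its yaw; z up. The scoop stands at its -x end with its lip towards +x; the balls lie in its +x half.
- scoop: Loose steel scoop, 120 g, stands by itself. Origin: centre of its underside, z up, open front lip to +x. Floor 65 (x) x 54 (y) x 1.5 mm, side walls 22 mm high along its rear 45 mm, back wall 30 mm high at -x. A black upright handle block, 22 (x) x 16 (y) mm, stands over the back of the floor from 32 to 94 mm above the underside. In the tray it has 4 mm of room on each side
- scoop_grip (a point): Middle of the scoop's handle block: 21 mm behind the scoop's origin and 64 mm above its underside; axes as the scoop's.
- scoop_lip (a point): Middle of the scoop's front lip, at the underside, 32.5 mm ahead (+x) of the scoop's origin. Pushed along the tray floor to the +x end wall the lip slides under all the balls. They roll: tilt the scoop back (lip up 15 to 20 degrees) to carry them, lip down about 40 degrees to tip them out
- ball0_center (a point): Centre of a white ceramic milling ball, 18 mm diameter, 20 g, smooth and slippery; it rolls.
- ball1_center (a point): Centre of a white ceramic milling ball, 18 mm diameter, 20 g, smooth and slippery; it rolls.
- ball2_center (a point): Centre of a white ceramic milling ball, 18 mm diameter, 20 g, smooth and slippery; it rolls.
- ball3_center (a point): Centre of a white ceramic milling ball, 18 mm diameter, 20 g, smooth and slippery; it rolls.
- lift: Cam lift fixed to the bench: violet base plate 160 (x) x 130 (y) x 12 mm, two cream bearing cheeks 64 mm high, the jar in a cradle above it. Origin: on the bench under the jar's axis; x away from the robot give or take its yaw, z up; the lever is on its -y side.
- jar_mouth (a point): Centre of the mouth of the open steel grinding jar, at rim height (about 138 to 150 mm above the bench as it rises). Jar: 96 mm outside diameter, 88 mm inside, 60 mm high, 55 mm deep inside; fixed in its 110 x 100 mm cradle, moves only straight up and down.
- jar (a joint): Lift of the jar in m: 0 with the lever at 0, highest 0.0125 with the lever at 1.40. Driven only by the cam.
- lever (a joint): Angle of the cam lever (12 mm steel arm with red handle; axle 45 mm above the bench under the jar's axis): 0 = arm points to the lift's -x side (towards the robot), 10 degrees above level; grows as it swings up and over; 1.40 = straight up, highest lift; stops at 0 and 2.0. Spring and friction take about 9 N at the handle; let go, it falls back towards the robot
- lever_grip (a point): Middle of the red handle: a level round bar 14 mm thick along the lift's y axis, free 35 mm to either side; 120 mm from the axle, 118 mm to the -y side of the jar's axis; the lever arm is 43 mm from it on the +y side. Pinch it from above with the fingers either side (closing along the lift's x); it may turn between them as the lever swings
- lever_hinge (a point): Point on the lever's axle line level with the handle's middle (fixed to the lift, axes as the lift's): the handle's middle moves round it on a 120 mm circle in the lift's x-z plane.
- jar_lid: Bystander: steel jar lid lying on the bench, 92 mm diameter, 26 mm high with its knob. Origin: centre of its underside.
- bottle: Bystander: amber bottle, 70 mm diameter, 150 mm high. Origin: centre of its underside.
- beaker: Bystander: white plastic beaker, 72 mm diameter, 90 mm high. Origin: centre of its underside.

How it is judged:
On the way, in this order (a step that is already met when the one before it is completed fails the run):
1. the scoop is lifted clear of the tray with at least two balls in it (height (world z) of scoop above 0.045 m and ((x of ball0_center in the frame of scoop between -0.034 and 0.034 m and y of ball0_center in the frame of scoop between -0.027 and 0.027 m and z of ball0_center in the frame of scoop between 0.004 and 0.045 m and x of ball1_center in the frame of scoop between -0.034 and 0.034 m and y of ball1_center in the frame of scoop between -0.027 and 0.027 m and z of ball1_center in the frame of scoop between 0.004 and 0.045 m) or (x of ball0_center in the frame of scoop between -0.034 and 0.034 m and y of ball0_center in the frame of scoop between -0.027 and 0.027 m and z of ball0_center in the frame of scoop between 0.004 and 0.045 m and x of ball2_center in the frame of scoop between -0.034 and 0.034 m and y of ball2_center in the frame of scoop between -0.027 and 0.027 m and z of ball2_center in the frame of scoop between 0.004 and 0.045 m) or (x of ball0_center in the frame of scoop between -0.034 and 0.034 m and y of ball0_center in the frame of scoop between -0.027 and 0.027 m and z of ball0_center in the frame of scoop between 0.004 and 0.045 m and x of ball3_center in the frame of scoop between -0.034 and 0.034 m and y of ball3_center in the frame of scoop between -0.027 and 0.027 m and z of ball3_center in the frame of scoop between 0.004 and 0.045 m) or (x of ball1_center in the frame of scoop between -0.034 and 0.034 m and y of ball1_center in the frame of scoop between -0.027 and 0.027 m and z of ball1_center in the frame of scoop between 0.004 and 0.045 m and x of ball2_center in the frame of scoop between -0.034 and 0.034 m and y of ball2_center in the frame of scoop between -0.027 and 0.027 m and z of ball2_center in the frame of scoop between 0.004 and 0.045 m) or (x of ball1_center in the frame of scoop between -0.034 and 0.034 m and y of ball1_center in the frame of scoop between -0.027 and 0.027 m and z of ball1_center in the frame of scoop between 0.004 and 0.045 m and x of ball3_center in the frame of scoop between -0.034 and 0.034 m and y of ball3_center in the frame of scoop between -0.027 and 0.027 m and z of ball3_center in the frame of scoop between 0.004 and 0.045 m) or (x of ball2_center in the frame of scoop between -0.034 and 0.034 m and y of ball2_center in the frame of scoop between -0.027 and 0.027 m and z of ball2_center in the frame of scoop between 0.004 and 0.045 m and x of ball3_center in the frame of scoop between -0.034 and 0.034 m and y of ball3_center in the frame of scoop between -0.027 and 0.027 m and z of ball3_center in the frame of scoop between 0.004 and 0.045 m))), for 0.1 s.
2. at least two balls lie in the jar (((horizontal distance between each of ball0_center, ball1_center and jar_mouth below 0.044 m and z of ball0_center in the frame of jar_mouth between -0.065 and 0 m and z of ball1_center in the frame of jar_mouth between -0.065 and 0 m) or (horizontal distance between each of ball0_center, ball2_center and jar_mouth below 0.044 m and z of ball0_center in the frame of jar_mouth between -0.065 and 0 m and z of ball2_center in the frame of jar_mouth between -0.065 and 0 m) or (horizontal distance between each of ball0_center, ball3_center and jar_mouth below 0.044 m and z of ball0_center in the frame of jar_mouth between -0.065 and 0 m and z of ball3_center in the frame of jar_mouth between -0.065 and 0 m) or (horizontal distance between each of ball1_center, ball2_center and jar_mouth below 0.044 m and z of ball1_center in the frame of jar_mouth between -0.065 and 0 m and z of ball2_center in the frame of jar_mouth between -0.065 and 0 m) or (horizontal distance between each of ball1_center, ball3_center and jar_mouth below 0.044 m and z of ball1_center in the frame of jar_mouth between -0.065 and 0 m and z of ball3_center in the frame of jar_mouth between -0.065 and 0 m) or (horizontal distance between each of ball2_center, ball3_center and jar_mouth below 0.044 m and z of ball2_center in the frame of jar_mouth between -0.065 and 0 m and z of ball3_center in the frame of jar_mouth between -0.065 and 0 m))), for 0.3 s.
3. the scoop stands upright in the tray or on the bench, let go (height (world z) of scoop below 0.05 m and angle between scoop's own z axis and vertical below 0.35 rad and linear speed of scoop below 0.03 m/s and contact force between the fingers and scoop below 0.2 N and ((horizontal distance between each of ball0_center, ball1_center and jar_mouth below 0.044 m and z of ball0_center in the frame of jar_mouth between -0.065 and 0 m and z of ball1_center in the frame of jar_mouth between -0.065 and 0 m) or (horizontal distance between each of ball0_center, ball2_center and jar_mouth below 0.044 m and z of ball0_center in the frame of jar_mouth between -0.065 and 0 m and z of ball2_center in the frame of jar_mouth between -0.065 and 0 m) or (horizontal distance between each of ball0_center, ball3_center and jar_mouth below 0.044 m and z of ball0_center in the frame of jar_mouth between -0.065 and 0 m and z of ball3_center in the frame of jar_mouth between -0.065 and 0 m) or (horizontal distance between each of ball1_center, ball2_center and jar_mouth below 0.044 m and z of ball1_center in the frame of jar_mouth between -0.065 and 0 m and z of ball2_center in the frame of jar_mouth between -0.065 and 0 m) or (horizontal distance between each of ball1_center, ball3_center and jar_mouth below 0.044 m and z of ball1_center in the frame of jar_mouth between -0.065 and 0 m and z of ball3_center in the frame of jar_mouth between -0.065 and 0 m) or (horizontal distance between each of ball2_center, ball3_center and jar_mouth below 0.044 m and z of ball2_center in the frame of jar_mouth between -0.065 and 0 m and z of ball3_center in the frame of jar_mouth between -0.065 and 0 m))), for 0.2 s.
4. the gripper holds the lever at its highest lift (value of joint lever between 1.26 and 1.54 rad and value of joint jar above 0.0115 m and contact force between the fingers and lever above 0.5 N and contact force between scoop and lever below 0.1 N and velocity of joint lever between -0.15 and 0.15 rad/s), for 0.3 s.
At the end, for the whole second after the job is handed in: The fingers hold the lever (contact over 0.5 N) at rest within 0.14 rad (8 degrees) of straight up, the jar lifted by more than 11.5 mm, at least two balls inside the jar, and the scoop standing upright (within 20 degrees) in the tray or on the bench, released, at rest and not touching the lever (all of step 3 and all of step 4); the arm keeps its last pose, push and grip.
It fails at once if the jar lid is pushed more than 30 mm from its place or tipped over (distance of jar_lid from where it was at the start of the episode above 0.03 m or angle between jar_lid's own z axis and vertical above 0.5 rad).
It fails at once if the bottle is pushed more than 30 mm from its place or tipped over (distance of bottle from where it was at the start of the episode above 0.03 m or angle between bottle's own z axis and vertical above 0.5 rad).
It fails at once if the beaker is pushed more than 30 mm from its place or tipped over (distance of beaker from where it was at the start of the episode above 0.03 m or angle between beaker's own z axis and vertical above 0.5 rad).
It also fails if it takes over 72 s, if anything falls off the work surface, if the arm or the gripper's body presses on something with over 40 N, if the wrist force passes 120 N, or if a joint passes its speed limit or range.

## Working session

There is one attempt and no reset: what is moved stays moved. The work goes in short steps, Python scripts to look and compute and a tool call to move; the robot and the scene stay as the last step left them, time stands still between calls to the robot, and variables do not carry over. Pictures are saved under pics/ and viewed, and the job is handed in when it is done.

Besides the shell and the picture viewer there is one more tool, called after ">>>" as a command line: name --argument value ..., lists and objects as JSON in quotes. step_arm: Moves the arm, as the interface text tells. Its arguments: {"type":"object","properties":{"steps":{"type":"array"},"jaw":{"type":"number"},"newtons":{"type":"number"}},"required":["steps"]}

```bash
ls; mkdir -p pics; python3 - <<'E'
from rig import bot
import cv2,numpy as np
print(bot.state())
for n in ["scene","side","wrist"]:
    c=bot.get_calibration(n);print(n,c)
    im,d=bot.get_image(n);cv2.imwrite(f"pics/{n}0.png",im[:,:,::-1]);np.savez(f"{n}0.npz",im=im,d=d,R=c['R'],t=c['t'],f=240/np.tan(np.radians(c['fov_y']/2)),cx=c['cx'],cy=c['cy'])
E
```

```text
pics
{'clock': 0.0, 'joints': array([ 9.27880544e-01,  2.45801178e-01,  1.55898529e+00, -7.80878129e-06,
        1.33873078e+00, -1.74097258e-01]), 'qd': array([-0.00023816,  0.00132648, -0.00057051, -0.00071762,  0.0004421 ,
        0.00092292]), 'joint_torque': array([-4.32719462e-04, -4.15840745e+01, -3.14596868e+01,  6.84356131e-02,
        3.33147857e-02, -1.10384194e-04]), 'eef_pos': array([0.29332036, 0.57938082, 0.20436907]), 'tcp_rot': array([-3.14126676e+00,  1.89682407e-03,  1.10197991e+00]), 'wrist_force': array([-0.13732732, -0.29373606,  0.19777493]), 'wrist_torque': array([-0.01847748,  0.02063501, -0.01626972]), 'finger_gap': 0.9986257140277033}
scene {'fov_y': 46.1774176290176, 'cx': 327.8368997310866, 'cy': 246.69221136746827, 'R': array([[ 0.23464972,  0.97199149, -0.01311697],
       [ 0.59692194, -0.15472742, -0.78723797],
       [-0.76721816,  0.17689536, -0.61650979]]), 't': array([-0.19110719, -0.23085863,  1.45790085])}
side {'fov_y': 51.34596009657953, 'cx': 321.10231333557624, 'cy': 243.01707605879594, 'R': array([[ 0.83395104, -0.55153497,  0.01829846],
       [-0.38136984, -0.59998437, -0.70326083],
       [ 0.39885173,  0.57950662, -0.7106964 ]]), 't': array([-0.42991493,  0.36725129,  0.69302762])}
wrist {'fov_y': 68.06058773622955, 'cx': 311.6968860855275, 'cy': 236.95863861439955, 'R': array([[ 0.45264072,  0.89169064, -0.00204471],
       [ 0.85812128, -0.43497465,  0.27280932],
       [ 0.24237212, -0.12523922, -0.96206595]]), 't': array([-0.64751561, -0.02867802,  0.39231632])}
```

View pics/scene0.png

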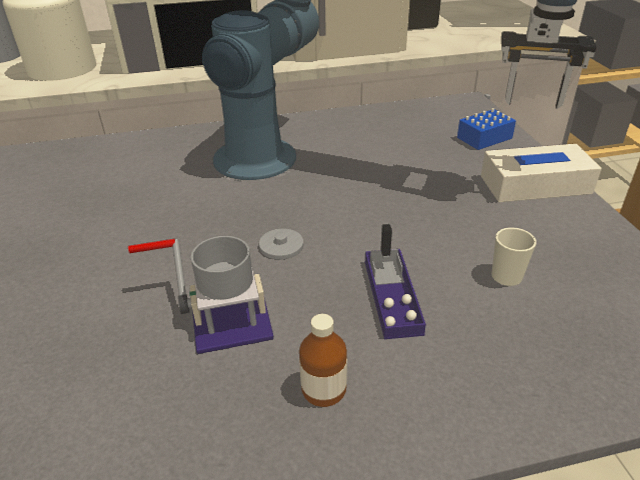

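View pics/side0.png

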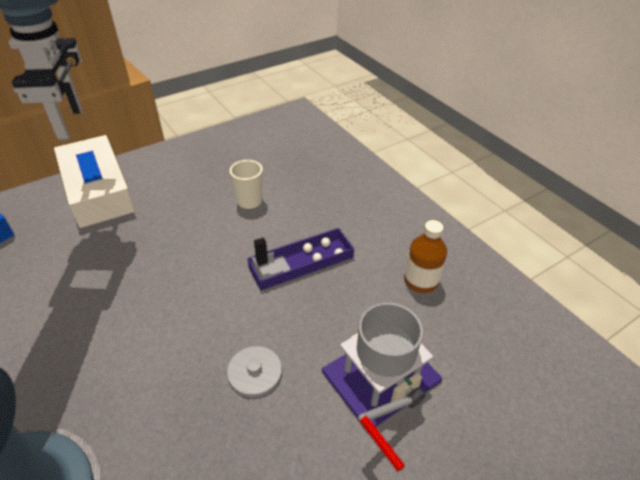

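View pics/wrist0.png

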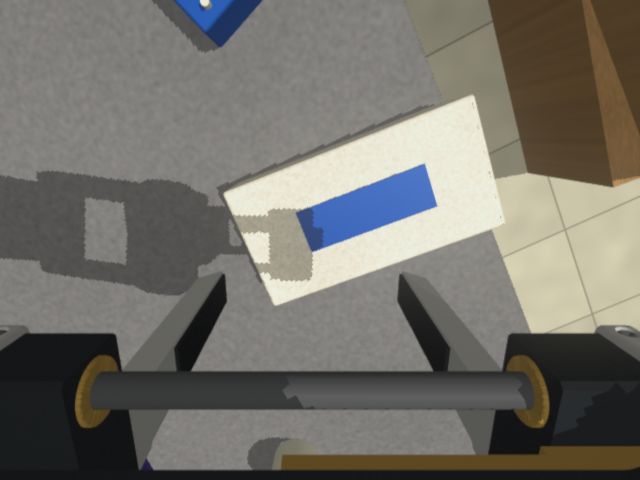

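The scene view shows the tray around (395,290) with the scoop at its near-robot end (387,240), and the four balls around (400,310). The jar is at (222,265), the red handle at (152,245), the lid at (281,243), the bottle at (323,360) and the beaker at (513,255). The side view agrees. Next I measure positions by colour masks and depth.

```bash
cat > h.py <<'E'
import numpy as np,cv2
class V:
    def __init__(s,n):
        z=np.load(n);s.im=z['im'];s.d=z['d'];s.R=z['R'];s.t=z['t'];s.f=float(z['f']);s.cx=float(z['cx']);s.cy=float(z['cy'])
        s.hsv=cv2.cvtColor(s.im,cv2.COLOR_RGB2HSV).astype(int)
    def pts(s):
        v,u=np.mgrid[0:480,0:640]
        c=np.stack([(u-s.cx)/s.f*s.d,(v-s.cy)/s.f*s.d,s.d],-1)
        return (c-s.t)@s.R
    def ray(s,u,v,z):
        dr=s.R.T@np.array([(u-s.cx)/s.f,(v-s.cy)/s.f,1]);o=-s.R.T@s.t
        return o+dr*(z-o[2])/dr[2]
    def proj(s,X):
        c=s.R@np.array(X)+s.t;return c[0]/c[2]*s.f+s.cx,c[1]/c[2]*s.f+s.cy
def snap(n,tag):
    from rig import bot
    c=bot.get_calibration(n);im,d=bot.get_image(n)
    cv2.imwrite(f"pics/{tag}.png",im[:,:,::-1]);np.savez(f"{tag}.npz",im=im,d=d,R=c['R'],t=c['t'],f=240/np.tan(np.radians(c['fov_y']/2)),cx=c['cx'],cy=c['cy'])
    return V(tag+".npz")
E
python3 - <<'E'
from h import *
np.set_printoptions(precision=4,suppress=True)
for n in ["scene0.npz","side0.npz"]:
    v=V(n);P=v.pts();h=v.hsv;print(n, 'bench z',np.median(P[300:310,500:600,2]) if 'scene' in n else np.median(P[300:310,150:200,2]))
    m=(h[...,0]>115)&(h[...,0]<140)&(h[...,1]>90)&(v.d>0)
    k,l,st,ce=cv2.connectedComponentsWithStats(m.astype(np.uint8))
    for i in range(1,k):
        if st[i,4]>150:
            p=P[l==i];print('violet',st[i],p.min(0),p.max(0))
            for lo,hi in [(.009,.015),(.024,.032)]:
                q=p[(p[:,2]>lo)&(p[:,2]<hi)][:,:2].astype(np.float32)
                if len(q)>30:print(lo,len(q),cv2.minAreaRect(q))
    m=((h[...,0]<6)|(h[...,0]>174))&(h[...,1]>180)&(h[...,2]>100)&(v.d>0)
    q=P[m];q=q[(q[:,2]<.12)];c=q.mean(0);w,e=np.linalg.eigh(np.cov(q.T));t=(q-c)@e[:,2];print('red',len(q),c,e[:,2],np.percentile(t,[0,1,99,100]),c+e[:,2]*(np.percentile(t,1)+np.percentile(t,99))/2)
    # jar rim: grey z>0.13
    q=P[(P[...,2]>.132)&(P[...,2]<.143)&(h[...,1]<40)&(P[...,0]<.9)&(P[...,0]>.3)&(P[...,1]<.2)&(v.d>0)]
    print('rim',len(q),q.min(0),q.max(0)); 
    if len(q)>10: print(cv2.minEnclosingCircle(q[:,:2].astype(np.float32)),np.median(q[:,2]),q[:,2].max())
    # black handle
    m=(h[...,2]<60)&(P[...,2]>.035)&(P[...,2]<.11)&(P[...,0]>.3)&(P[...,0]<.9)&(v.d>0)&(P[...,1]>0)
    q=P[m];print('blk',len(q),q.min(0),q.max(0),np.median(q,0))
    qq=q[q[:,2]>.09];print(len(qq),cv2.minAreaRect(qq[:,:2].astype(np.float32)) if len(qq)>3 else 0)
    # balls
    m=(h[...,1]<60)&(h[...,2]>170)&(P[...,2]>.005)&(P[...,2]<.03)&(P[...,0]>.3)&(P[...,0]<.9)&(v.d>0)
    k,l,st,ce=cv2.connectedComponentsWithStats(m.astype(np.uint8))
    for i in range(1,k):
        if st[i,4]>20:
            print('w',st[i],v.ray(*ce[i],.013),P[l==i].max(0))
E
```

```text
scene0.npz bench z -0.0006330697755065438
violet [ 366  249   59   90 1507] [ 0.4778  0.1302 -0.0017] [0.6934 0.224  0.0303]
0.009 68 ((0.5892393589019775, 0.14913097023963928), (0.21435929834842682, 0.06415732949972153), 8.518299102783203)
0.024 373 ((0.5853608250617981, 0.17709504067897797), (0.0697663277387619, 0.21002279222011566), 82.53899383544922)
violet [ 194  301   79   52 2360] [ 0.5476 -0.1815 -0.0008] [ 0.641  -0.0536  0.0158]
0.009 2060 ((0.5941823720932007, -0.11783205717802048), (0.09319266676902771, 0.12773355841636658), 0.5281729698181152)
red 324 [ 0.4576 -0.2366  0.1027] [ 0.0184 -0.9998 -0.0038] [-0.041  -0.0393  0.0376  0.0386] [ 0.4575 -0.2358  0.1027]
rim 713 [ 0.5109 -0.1663  0.132 ] [0.7701 0.0156 0.143 ]
((0.6464762687683105, -0.06765545159578323), 0.1491459608078003) 0.1387989441474243 0.142951246726382
blk 262 [0.4944 0.1793 0.0378] [0.5155 0.1953 0.0995] [0.5106 0.1863 0.0739]
71 ((0.5051906704902649, 0.1876862645149231), (0.015067847445607185, 0.020547371357679367), 82.71305084228516)
w [581 188  12   6  28] [0.3743 0.7172 0.013 ] [0.3733 0.7361 0.0161]

[... 1372 characters left out ...]
9] [-0.0388 -0.038   0.0401  0.0414] [ 0.4516 -0.2375  0.1047]
rim 801 [ 0.5099 -0.1684  0.132 ] [ 0.7674 -0.0074  0.1429]
((0.641330361366272, -0.07429905980825424), 0.1428592950105667) 0.1394200261707939 0.14291104435814148
blk 264 [0.4889 0.1773 0.0379] [0.5083 0.1951 0.0997] [0.4971 0.181  0.0744]
72 ((0.49867531657218933, 0.1846974790096283), (0.016457876190543175, 0.018792355433106422), 63.995216369628906)
w [322 238   7   7  41] [0.6513 0.1899 0.013 ] [0.6612 0.1999 0.022 ]
w [304 243   7   8  45] [0.6103 0.1965 0.013 ] [0.6209 0.2056 0.0224]
w [313 254   8   6  36] [0.6119 0.1625 0.013 ] [0.6166 0.166  0.0212]
w [ 228  347   53   47 1827] [0.3812 0.0014 0.013 ] [0.428  0.0489 0.0288]
```

```bash
cat >> h.py <<'E'
from scipy.spatial.transform import Rotation as Ro
def plan(p0,r0,p1,r1,n):
    """constant body row (shift, then turn) repeated n times from pose0 to pose1; rpy in rad"""
    A=Ro.from_euler('xyz',r0).as_matrix();B=Ro.from_euler('xyz',r1).as_matrix()
    w=Ro.from_matrix(A.T@B).as_rotvec()/n
    S=np.zeros((3,3));M=np.eye(3);E=Ro.from_rotvec(w).as_matrix()
    for k in range(n): S+=M;M=M@E
    d=np.linalg.solve(S,A.T@(np.array(p1)-np.array(p0)))
    print(f"n={n} row",np.round(d,4).tolist(),np.round(np.degrees(w),2).tolist(),'speed mm',np.linalg.norm(d)*1e3)
def now():
    from rig import bot
    s=bot.state();return s['eef_pos'],s['tcp_rot'],s
E
python3 - <<'E'
from h import *
from scipy.optimize import least_squares
np.set_printoptions(precision=4,suppress=True)
for n in ["scene0.npz","side0.npz"]:
    v=V(n);P=v.pts();h=v.hsv
    def fit(q,r=None):
        if r: 
            s=least_squares(lambda c:np.hypot(q[:,0]-c[0],q[:,1]-c[1])-r,q.mean(0)[:2],loss='soft_l1',f_scale=.002);return s.x
    m=(P[...,2]>.1345)&(P[...,2]<.141)&(P[...,0]>.5)&(P[...,0]<.68)&(P[...,1]>-.19)&(P[...,1]<-.05)&(h[...,1]<50)
    q=P[m];print(n,'rim',len(q),q[:,:2].min(0),q[:,:2].max(0),fit(q,.046))
    q=P[(P[...,2]>.1)&(P[...,2]<.15)&(P[...,0]>.68)&(P[...,0]<.9)&(abs(P[...,1])<.12)];print('bottle top',q[:,:2].min(0),q[:,:2].max(0))
    q=P[(P[...,2]>.08)&(P[...,2]<.095)&(P[...,0]>.45)&(P[...,0]<.7)&(P[...,1]>.28)&(P[...,1]<.5)];print('beaker',q[:,:2].min(0),q[:,:2].max(0))
    q=P[(P[...,2]>.006)&(P[...,2]<.03)&(P[...,0]>.3)&(P[...,0]<.46)&(abs(P[...,1])<.12)];print('lid',q[:,:2].min(0),q[:,:2].max(0))
p,r,s=now()
plan(p,r,[.50,.187,.19],[np.pi,0,-.122],16)
E
```

```text
scene0.npz rim 445 [ 0.5109 -0.1663] [ 0.6082 -0.0711] [ 0.5599 -0.1183]
bottle top [ 0.7385 -0.024 ] [0.7911 0.0359]
beaker [0.5479 0.371 ] [0.6221 0.4444]
lid [ 0.3348 -0.0413] [0.4312 0.0493]
side0.npz rim 534 [ 0.5099 -0.1682] [ 0.6055 -0.0714] [ 0.5572 -0.1203]
bottle top [ 0.7274 -0.0245] [0.7824 0.0327]
beaker [0.5486 0.3696] [0.6207 0.4419]
lid [ 0.3366 -0.044 ] [0.428  0.0489]
n=16 row [-0.0013, 0.0295, 0.0009] [0.0, 0.0, 4.38] speed mm 29.538532712439082
```

>>> step_arm --steps '[[[-0.0013,0.0295,0.0009],[0,0,4.38]],[[-0.0013,0.0295,0.0009],[0,0,4.38]],[[-0.0013,0.0295,0.0009],[0,0,4.38]],[[-0.0013,0.0295,0.0009],[0,0,4.38]],[[-0.0013,0.0295,0.0009],[0,0,4.38]],[[-0.0013,0.0295,0.0009],[0,0,4.38]],[[-0.0013,0.0295,0.0009],[0,0,4.38]],[[-0.0013,0.0295,0.0009],[0,0,4.38]],[[-0.0013,0.0295,0.0009],[0,0,4.38]],[[-0.0013,0.0295,0.0009],[0,0,4.38]],[[-0.0013,0.0295,0.0009],[0,0,4.38]],[[-0.0013,0.0295,0.0009],[0,0,4.38]],[[-0.0013,0.0295,0.0009],[0,0,4.38]],[[-0.0013,0.0295,0.0009],[0,0,4.38]],[[-0.0013,0.0295,0.0009],[0,0,4.38]],[[-0.0013,0.0295,0.0009],[0,0,4.38]],[[0,0,0],[0,0,0]]]'

```text
clock: 1.57
eef_pos: [0.5, 0.1836, 0.1904]
tcp_rot: [3.14, 0.001, -0.128]
wrist_force: [-0.5, -0.4, -0.2]
finger_gap: 1.002
```

```bash
python3 - <<'E'
from h import *
p,r,s=now();print(s)
snap('wrist','w1')
E
```

```text
{'clock': 1.5667, 'joints': array([ 1.39690715e-01, -1.54386822e-02,  1.86993983e+00, -1.32203224e-03,
        1.28846878e+00,  2.67660495e-01]), 'qd': array([ 0.06416133,  0.02734467, -0.036185  ,  0.04051388, -0.00622796,
       -0.02693462]), 'joint_torque': array([ -0.73208828, -31.25794172, -30.83994269,  -0.06483223,
         0.03214797,   0.1408111 ]), 'eef_pos': array([0.49996507, 0.18364689, 0.19044657]), 'tcp_rot': array([ 3.14000434e+00,  9.92789063e-04, -1.27601386e-01]), 'wrist_force': array([-0.47776919, -0.39843397, -0.15834183]), 'wrist_torque': array([-0.11549044,  0.09124547,  0.00652436]), 'finger_gap': 1.001596926927038}
```

View pics/w1.png

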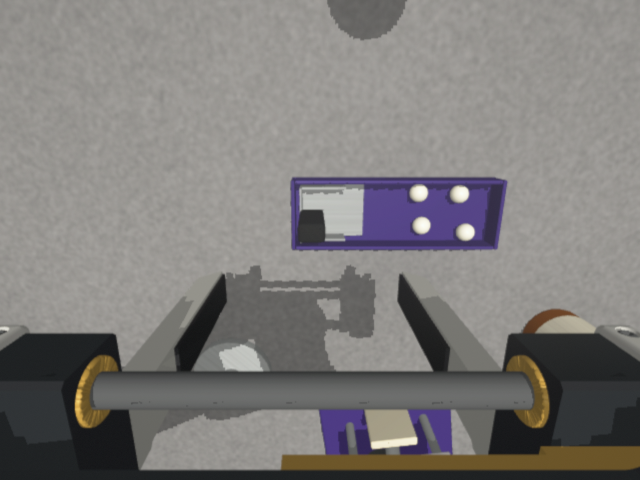

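The wrist view shows the tray from (292,180) to (505,248), the handle at (312,226), and the balls at (418,193), (459,194), (421,225) and (465,232). Now I refine the tray and handle positions from it.

```bash
python3 - <<'E'
from h import *
np.set_printoptions(precision=4,suppress=True)
v=V('w1.npz');P=v.pts();h=v.hsv
m=(h[...,0]>115)&(h[...,0]<140)&(h[...,1]>90);m[300:]=0
q=P[m];q=q[(q[:,2]>.023)&(q[:,2]<.033)]
print('z',np.median(q[:,2]),cv2.minAreaRect(q[:,:2].astype(np.float32)))
m=(h[...,2]<50);m[:200]=0;m[250:]=0;m[:,:290]=0;m[:,340:]=0
q=P[m];print(q.min(0),q.max(0));q=q[q[:,2]>.09];print(len(q),np.median(q[:,2]),cv2.minAreaRect(q[:,:2].astype(np.float32)))
for c in [(418,193),(459,194),(421,225),(465,232)]: print(v.ray(*c,.013))
E
```

```text
z 0.027778487878295833 ((0.5830566883087158, 0.17606061697006226), (0.06951912492513657, 0.2070956975221634), 82.6976547241211)
[0.4919 0.1937 0.0501] [0.5102 0.2612 0.3697]
46 0.09337067153540826 ((0.509570837020874, 0.22624672949314117), (0.06765501946210861, 0.017436053603887558), 74.49353790283203)
[0.6091 0.1922 0.013 ]
[0.6501 0.1858 0.013 ]
[0.6107 0.1585 0.013 ]
[0.6557 0.1451 0.013 ]
```

```bash
python3 - <<'E'
from h import *
p,r,s=now();print(p,r)
plan(p,r,[.5022,.1864,.049],[np.pi,0,-.127],8)
E
```

```text
[0.50015301 0.18551826 0.19070114] [ 3.14140418e+00  6.56757721e-04 -1.24361819e-01]
n=8 row [0.0002, -0.0001, 0.0177] [0.0, 0.0, 0.02] speed mm 17.7148343256756
```

>>> step_arm --steps '[[[0.0002,-0.0001,0.0177],[0,0,0]],[[0.0002,-0.0001,0.0177],[0,0,0]],[[0.0002,-0.0001,0.0177],[0,0,0]],[[0.0002,-0.0001,0.0177],[0,0,0.1]],[[0.0002,-0.0001,0.0177],[0,0,0]],[[0.0002,-0.0001,0.0177],[0,0,0]],[[0.0002,-0.0001,0.0177],[0,0,0]],[[0.0002,-0.0001,0.0177],[0,0,0]],[[0,0,0],[0,0,0]],[[0,0,0],[0,0,0]]]'

```text
clock: 2.45
eef_pos: [0.5012, 0.1886, 0.0487]
tcp_rot: [3.141, 0.002, -0.121]
wrist_force: [0.6, 0.5, 0.2]
finger_gap: 0.999
```

>>> step_arm --steps '[[[0,0,0],[0,0,0]],[[0,0,0],[0,0,0]],[[0,0,0],[0,0,0]],[[0,0,0],[0,0,0]],[[0,0,0],[0,0,0]],[[0,0,0],[0,0,0]],[[0,0,0],[0,0,0]],[[0,0,0],[0,0,0]]]' --jaw 0 --newtons 35

```text
clock: 3.12
eef_pos: [0.5021, 0.1879, 0.0495]
tcp_rot: [-3.142, -0.0, -0.123]
wrist_force: [-0.3, 0.9, -0.1]
finger_gap: 0.474
```

```bash
python3 - <<'E'
from h import *
p,r,s=now();print(p,r,s['finger_gap']*94,s['wrist_force'])
snap('scene','s2')
E
```

```text
[0.5020787  0.18789109 0.04953186] [-3.14154513e+00 -9.69019700e-05 -1.22976338e-01] 44.55868931707136 [-0.29667715  0.87089217 -0.05990621]
```

View pics/s2.png

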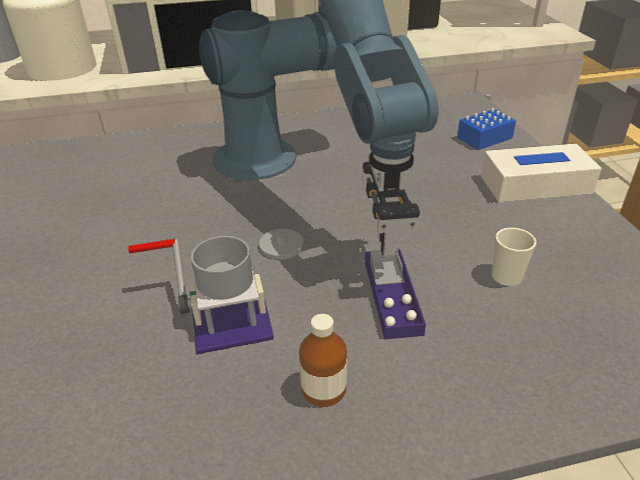

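Still closing (44 mm); the fingers straddle the handle at (382,245). I'll give it time.

>>> step_arm --steps '[[[0,0,0],[0,0,0]],[[0,0,0],[0,0,0]],[[0,0,0],[0,0,0]],[[0,0,0],[0,0,0]],[[0,0,0],[0,0,0]],[[0,0,0],[0,0,0]],[[0,0,0],[0,0,0]]]'

```text
clock: 3.75
eef_pos: [0.5019, 0.1879, 0.0494]
tcp_rot: [3.141, 0.0, -0.123]
wrist_force: [-0.8, -0.4, 0.5]
finger_gap: 0.232
```

```bash
python3 - <<'E'
from h import *
p,r,s=now();print(p,r,s['finger_gap']*94,s['wrist_force'],s['wrist_torque'])
E
```

```text
[0.50190118 0.18791436 0.04938635] [ 3.14149351e+00  3.23933816e-04 -1.22832471e-01] 21.835343525151707 [-0.82401278 -0.36540355  0.49125382] [-0.03740673  0.20435399  0.00808579]
```

>>> step_arm --steps '[[[0.004,0,0],[0,0,0]],[[0.007,0,0],[0,0,0]],[[0.007,0,0],[0,0,0]],[[0.007,0,0],[0,0,0]],[[0.007,0,0],[0,0,0]],[[0.007,0,0],[0,0,0]],[[0.007,0,0],[0,0,0]],[[0.007,0,0],[0,0,0]],[[0.007,0,0],[0,0,0]],[[0.007,0,0],[0,0,0]],[[0.007,0,0],[0,0,0]],[[0.006,0,0],[0,0,0]],[[0.006,0,0],[0,0,0]],[[0.005,0,0],[0,0,0]],[[0.005,0,0],[0,0,0]],[[0.004,0,0],[0,0,0]],[[0.004,0,0],[0,0,0]],[[0.004,0,0],[0,0,0]],[[0.003,0,0],[0,0,0]],[[0.003,0,0],[0,0,0]]]'

```text
clock: 5.42
eef_pos: [0.6154, 0.1739, 0.0494]
tcp_rot: [3.142, 0.0, -0.123]
wrist_force: [-1.0, 0.2, -0.7]
finger_gap: 0.23
```

```bash
python3 - <<'E'
from h import *
p,r,s=now();print(p,r,s['wrist_force'],(p[0]-.583)*.992-(p[1]-.176)*.125+.0535)
a=snap('scene','s3').im;b=snap('side','d3').im
cv2.imwrite('pics/c3.png',cv2.resize(np.hstack([a[230:350,320:480],b[190:310,220:380]]),None,fx=2.5,fy=2.5)[:,:,::-1])
E
```

```text
[0.61540727 0.17391791 0.04939942] [ 3.14155268e+00  1.99076773e-04 -1.22865681e-01] [-1.03541745  0.17879576 -0.7394762 ] 0.08590827602009496
```

View pics/c3.png

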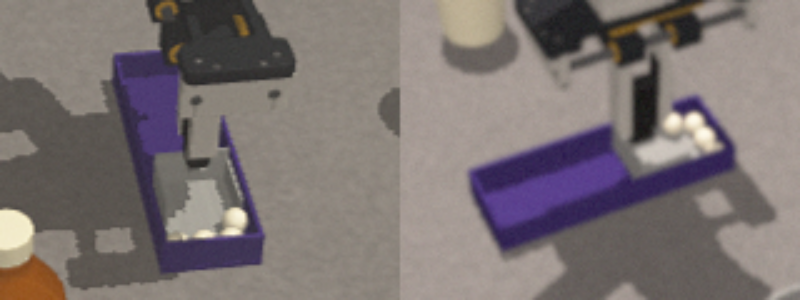

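The balls are bunched at the +x end wall in both crops, and by my estimate the lip is 14 mm short of it. I'll push on slowly.

>>> step_arm --steps '[[[0.003,0,0],[0,0,0]],[[0.003,0,0],[0,0,0]],[[0.003,0,0],[0,0,0]],[[0.002,0,0],[0,0,0]],[[0.002,0,0],[0,0,0]],[[0.001,0,0],[0,0,0]],[[0,0,0],[0,0,0]],[[0,0,0],[0,0,0]]]'

```text
clock: 6.18
eef_pos: [0.6292, 0.1722, 0.0494]
tcp_rot: [3.142, -0.0, -0.123]
wrist_force: [0.2, -0.3, -1.2]
finger_gap: 0.229
```

```bash
python3 - <<'E'
from h import *
p,r,s=now();print(p,r,s['wrist_force'],(p[0]-.583)*.992-(p[1]-.176)*.125+.0535)
a=snap('scene','s4').im;b=snap('side','d4').im
cv2.imwrite('pics/c4.png',cv2.resize(np.hstack([a[230:350,320:480],b[190:310,220:380]]),None,fx=2.5,fy=2.5)[:,:,::-1])
E
```

```text
[0.62922449 0.1721646  0.04940909] [ 3.14154254e+00 -3.30492168e-04 -1.22938901e-01] [ 0.1604667  -0.25692132 -1.16827482] 0.09983412032801273
```

View pics/c4.png

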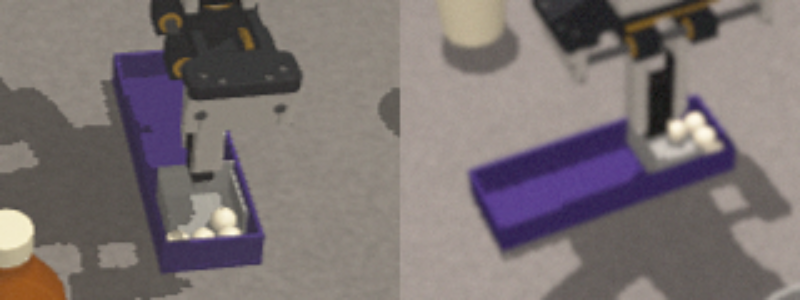

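>>> step_arm --steps '[[[0.001,0,0],[0,0,0]],[[0.001,0,0],[0,0,0]],[[0.0005,0,0],[0,0,0]],[[0,0,0],[0,0,0]]]'

```text
clock: 6.62
eef_pos: [0.6296, 0.1722, 0.0497]
tcp_rot: [3.141, 0.006, -0.123]
wrist_force: [-8.2, 0.3, 6.9]
finger_gap: 0.234
```

The lip is against the wall (8 N). Now I tilt back about the rear edge.

>>> step_arm --steps '[[[-0.0026,0,-0.0006],[0,2,0]],[[-0.0021,0,-0.0006],[0,2,0]],[[-0.0016,0,-0.0006],[0,2,0]],[[-0.0016,0,-0.0006],[0,2,0]],[[-0.0016,0,-0.0006],[0,2,0]],[[-0.0016,0,-0.0006],[0,2,0]],[[-0.0016,0,-0.0006],[0,2,0]],[[-0.0016,0,-0.0006],[0,2,0]],[[-0.0016,0,-0.0006],[0,2,0]],[[0,0,0],[0,0,0]],[[0,0,0],[0,0,0]]]'

```text
clock: 7.53
eef_pos: [0.6147, 0.174, 0.0524]
tcp_rot: [3.141, -0.313, -0.122]
wrist_force: [1.2, -0.0, -1.2]
finger_gap: 0.23
```

```bash
python3 - <<'E'
from h import *
p,r,s=now();print(p,r,s['wrist_force'])
a=snap('scene','s5').im;b=snap('side','d5').im
cv2.imwrite('pics/c5.png',cv2.resize(np.hstack([a[230:350,320:480],b[190:310,220:380]]),None,fx=2.5,fy=2.5)[:,:,::-1])
E
```

```text
[0.61473313 0.17401878 0.05241615] [ 3.14145895 -0.31291675 -0.12248691] [ 1.21578126 -0.01180734 -1.18525085]
```

View pics/c5.png

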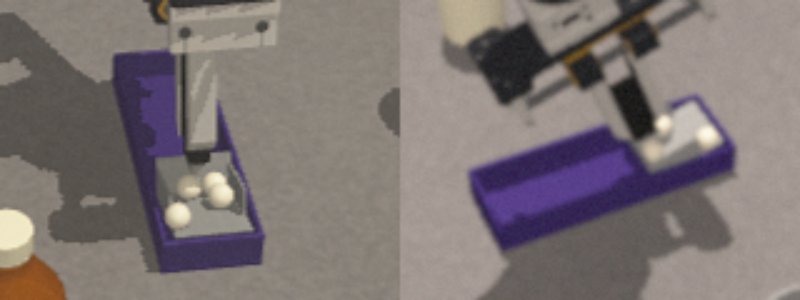

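All four balls are now in the tilted scoop: three at the back, one near (178,215) at the front left. I let them settle, then lift straight up.

>>> step_arm --steps '[[[0,0,0],[0,0,0]],[[0,0,0],[0,0,0]],[[0,0,0],[0,0,0]],[[0,0,0],[0,0,0]],[[0.0006,0,-0.0019],[0,0,0]],[[0.0012,0,-0.0038],[0,0,0]],[[0.0018,0,-0.0057],[0,0,0]],[[0.0025,0,-0.0076],[0,0,0]],[[0.0031,0,-0.0095],[0,0,0]],[[0.0031,0,-0.0095],[0,0,0]],[[0.0031,0,-0.0095],[0,0,0]],[[0.0031,0,-0.0095],[0,0,0]],[[0.0031,0,-0.0095],[0,0,0]],[[0.0025,0,-0.0076],[0,0,0]],[[0.0018,0,-0.0057],[0,0,0]],[[0.0012,0,-0.0038],[0,0,0]],[[0,0,0],[0,0,0]]]'

```text
clock: 9.05
eef_pos: [0.6157, 0.174, 0.1418]
tcp_rot: [-3.141, -0.316, -0.123]
wrist_force: [-0.6, -0.3, -2.1]
finger_gap: 0.23
```

```bash
python3 - <<'E'
from h import *
p,r,s=now();print(p,r,s['wrist_force'])
a=snap('scene','s6').im;b=snap('side','d6').im
cv2.imwrite('pics/c6.png',cv2.resize(np.hstack([a[190:310,320:480],b[150:270,220:380]]),None,fx=2.5,fy=2.5)[:,:,::-1])
E
```

```text
[0.61570598 0.17404573 0.14181288] [-3.14114422 -0.31570386 -0.12298223] [-0.59203537 -0.29200482 -2.05094844]
```

View pics/c6.png

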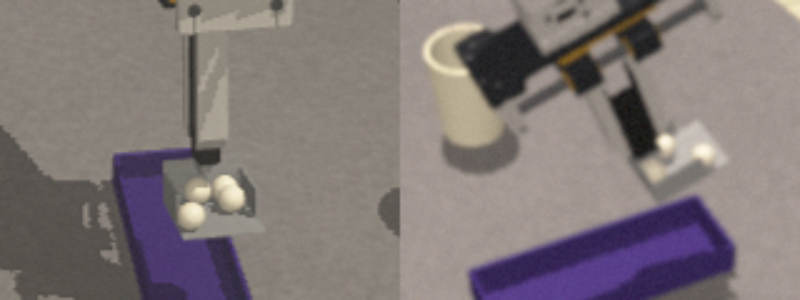

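The crops show all four balls staying in the lifted scoop. Next I raise it further and carry it over to the jar.

>>> step_arm --steps '[[[0.0012,0,-0.0038],[0,0,0]],[[0.0025,0,-0.0076],[0,0,0]],[[0.0031,0,-0.0095],[0,0,0]],[[0.0031,0,-0.0095],[0,0,0]],[[0.0031,0,-0.0095],[0,0,0]],[[0.0025,0,-0.0076],[0,0,0]],[[0.0015,0,-0.0048],[0,0,0]],[[0.0009,0,-0.0029],[0,0,0]]]'

```text
clock: 9.82
eef_pos: [0.6157, 0.174, 0.2002]
tcp_rot: [-3.141, -0.316, -0.123]
wrist_force: [-0.1, 0.3, -2.9]
finger_gap: 0.233
```

>>> step_arm --steps '[[[-0.0014,0.004,-0.0004],[0,0,0]],[[-0.0027,0.008,-0.0009],[0,0,0]],[[-0.0041,0.012,-0.0013],[0,0,0]],[[-0.0055,0.016,-0.0018],[0,0,0]],[[-0.0069,0.02,-0.0022],[0,0,0]],[[-0.0069,0.02,-0.0022],[0,0,0]],[[-0.0069,0.02,-0.0022],[0,0,0]],[[-0.0069,0.02,-0.0022],[0,0,0]],[[-0.0069,0.02,-0.0022],[0,0,0]],[[-0.0069,0.02,-0.0022],[0,0,0]],[[-0.0069,0.02,-0.0022],[0,0,0]],[[-0.0069,0.02,-0.0022],[0,0,0]],[[-0.0069,0.02,-0.0022],[0,0,0]],[[-0.0069,0.02,-0.0022],[0,0,0]],[[-0.0055,0.016,-0.0018],[0,0,0]],[[-0.0041,0.012,-0.0013],[0,0,0]],[[-0.0027,0.008,-0.0009],[0,0,0]],[[-0.0014,0.004,-0.0004],[0,0,0]],[[0,0,0],[0,0,0]],[[0,0,0],[0,0,0]]]'

```text
clock: 11.48
eef_pos: [0.4802, -0.0915, 0.198]
tcp_rot: [-3.141, -0.314, -0.123]
wrist_force: [0.7, 0.4, -1.9]
finger_gap: 0.234
```

```bash
python3 - <<'E'
from h import *
p,r,s=now();print(p,r,s['wrist_force'])
R=Ro.from_euler('xyz',r).as_matrix();lip=p+R@np.array([.0535,0,.045]);print('lip',lip)
a=snap('scene','s7').im;b=snap('side','d7').im
cv2.imwrite('pics/c7.png',cv2.resize(np.hstack([a[170:350,120:360],b[230:410,260:500]]),None,fx=1.6,fy=1.6)[:,:,::-1])
E
```

```text
[ 0.48024268 -0.09147189  0.19800041] [-3.14139856 -0.31400899 -0.12320391] [ 0.70677229  0.40592242 -1.93681398]
lip [ 0.54453603 -0.0994246   0.17172554]
```

View pics/c7.png

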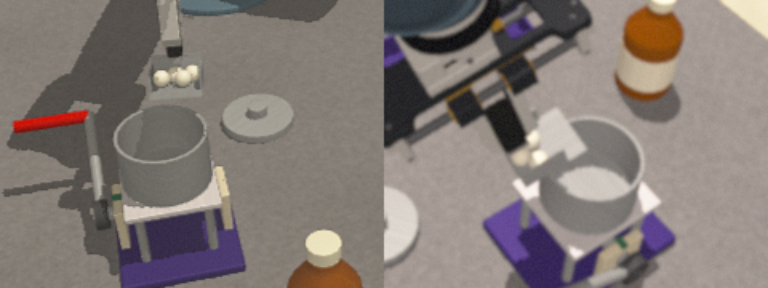

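The four balls sit at the back of the scoop, and the lip is over the jar's near half (scene crop, scoop at (178,75)). I nudge into place, level, lower and start tipping about the lip.

>>> step_arm --steps '[[[-0.0018,0.0059,-0.0006],[0,0,0]],[[-0.0018,0.0059,-0.0006],[0,0,0]],[[-0.0018,0.0059,-0.0006],[0,0,0]],[[0,0,0],[0,0,0]],[[0.0015,0,0.0001],[0,-3,0]],[[0.0016,0,0.0002],[0,-3,0]],[[0.0018,0,0.0003],[0,-3,0]],[[0.002,0,0.0003],[0,-3,0]],[[0.0022,0,0.0003],[0,-3,0]],[[0.0024,0,0.0003],[0,-3,0]],[[0.002,0,-0.0023],[0,-2.5,0]],[[0.002,0,-0.0023],[0,-2.5,0]],[[0.002,0,-0.0023],[0,-2.5,0]],[[0.002,0,-0.0023],[0,-2.5,0]],[[0.002,0,-0.0023],[0,-2.5,0]],[[0.002,0,-0.0023],[0,-2.5,0]]]'

```text
clock: 12.92
eef_pos: [0.4979, -0.1117, 0.2112]
tcp_rot: [-3.141, 0.263, -0.123]
wrist_force: [-0.0, 0.5, -2.5]
finger_gap: 0.236
```

```bash
python3 - <<'E'
from h import *
p,r,s=now();print(p,r,s['wrist_force'])
R=Ro.from_euler('xyz',r).as_matrix();lip=p+R@np.array([.0535,0,.045]);print('lip',lip)
a=snap('scene','s8').im;b=snap('side','d8').im
cv2.imwrite('pics/c8.png',cv2.resize(np.hstack([a[170:350,120:360],b[230:410,260:500]]),None,fx=1.6,fy=1.6)[:,:,::-1])
E
```

```text
[ 0.49785156 -0.11170934  0.2111837 ] [-3.1414745   0.26279826 -0.12311892] [-0.02401383  0.51632016 -2.46131747]
lip [ 0.53752254 -0.11661306  0.15383026]
```

View pics/c8.png

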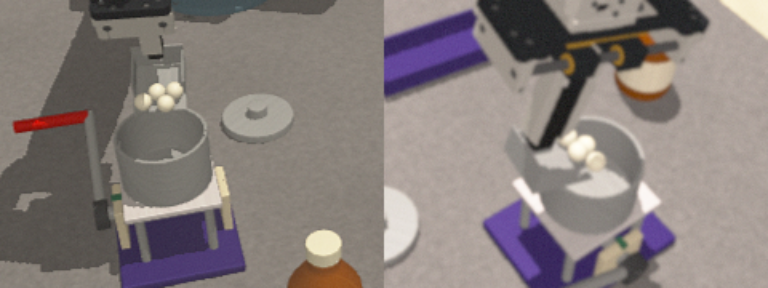

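The balls are at the lip, over the jar mouth ((158,97) in the crop), so I continue tipping.

>>> step_arm --steps '[[[0.002,0,-0.0023],[0,-2.5,0]],[[0.002,0,-0.0023],[0,-2.5,0]],[[0.002,0,-0.0023],[0,-2.5,0]],[[0.002,0,-0.0023],[0,-2.5,0]],[[0.002,0,-0.0023],[0,-2.5,0]],[[0.002,0,-0.0023],[0,-2.5,0]],[[0.002,0,-0.0023],[0,-2.5,0]],[[0.002,0,-0.0023],[0,-2.5,0]],[[0.002,0,-0.0023],[0,-2.5,0]],[[0.002,0,-0.0023],[0,-2.5,0]],[[0,0,0],[0,0,0]],[[0,0,0],[0,0,0]],[[0,0,0],[0,0,0]],[[0,0,0],[0,0,0]]]'

```text
clock: 14.18
eef_pos: [0.5248, -0.1149, 0.2232]
tcp_rot: [3.141, 0.696, -0.123]
wrist_force: [-0.4, -0.6, -1.3]
finger_gap: 0.228
```

```bash
python3 - <<'E'
from h import *
p,r,s=now();print(p,r,s['wrist_force'])
a=snap('scene','s9').im;b=snap('side','d9').im
cv2.imwrite('pics/c9.png',cv2.resize(np.hstack([a[170:350,120:360],b[230:410,260:500]]),None,fx=1.6,fy=1.6)[:,:,::-1])
E
```

```text
[ 0.52481778 -0.11490093  0.22324382] [ 3.14148974  0.69627042 -0.12303761] [-0.41724163 -0.56656725 -1.27613192]
```

View pics/c9.png

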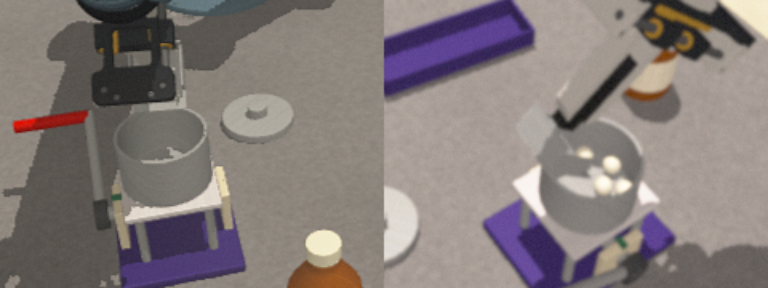

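The side crop shows all four balls inside the jar, around (605,175). Next: untilt, carry the scoop to free bench at about (0.55, 0.045), and put it down.

```bash
python3 - <<'E'
from h import *
p,r,s=now()
plan(p,r,[.49,-.108,.255],[np.pi,0,-.123],8)
plan([.49,-.108,.255],[np.pi,0,-.123],[.529,.0476,.23],[np.pi,0,-.123],8)
E
```

```text
n=8 row [-0.0057, -0.0003, -0.002] [0.0, 4.99, -0.0] speed mm 6.07199624305993
n=8 row [0.0025, -0.0199, 0.0031] [0.0, 0.0, 0.0] speed mm 20.293687442157967
```

>>> step_arm --steps '[[[-0.0057,-0.0003,-0.002],[0,4.99,0]],[[-0.0057,-0.0003,-0.002],[0,4.99,0]],[[-0.0057,-0.0003,-0.002],[0,4.99,0]],[[-0.0057,-0.0003,-0.002],[0,4.99,0]],[[-0.0057,-0.0003,-0.002],[0,4.99,0]],[[-0.0057,-0.0003,-0.002],[0,4.99,0]],[[-0.0057,-0.0003,-0.002],[0,4.99,0]],[[-0.0057,-0.0003,-0.002],[0,4.99,0]],[[0.0025,-0.0199,0.0031],[0,0,0]],[[0.0025,-0.0199,0.0031],[0,0,0]],[[0.0025,-0.0199,0.0031],[0,0,0]],[[0.0025,-0.0199,0.0031],[0,0,0]],[[0.0025,-0.0199,0.0031],[0,0,0]],[[0.0025,-0.0199,0.0031],[0,0,0]],[[0.0025,-0.0199,0.0031],[0,0,0]],[[0.0025,-0.0199,0.0031],[0,0,0]],[[0,0,0],[0,0,0]],[[0,0,0],[0,0,0]]]'

```text
clock: 15.78
eef_pos: [0.5292, 0.0478, 0.2295]
tcp_rot: [3.141, 0.002, -0.121]
wrist_force: [0.9, 0.8, -1.5]
finger_gap: 0.233
```

```bash
python3 - <<'E'
from h import *
p,r,s=now();print(p,r)
plan(p,r,[.529,.0476,.052],[np.pi,0,-.123],14)
a=snap('scene','s10').im;b=snap('side','d10').im
cv2.imwrite('pics/c10.png',cv2.resize(np.hstack([a[170:350,120:360],b[230:410,260:500]]),None,fx=1.6,fy=1.6)[:,:,::-1])
E
```

```text
[0.5291776  0.04784922 0.22954158] [ 3.14117031e+00  1.67798871e-03 -1.21113712e-01]
n=14 row [0.0, 0.0, 0.0127] [0.0, 0.01, 0.01] speed mm 12.681561719709851
```

View pics/c10.png

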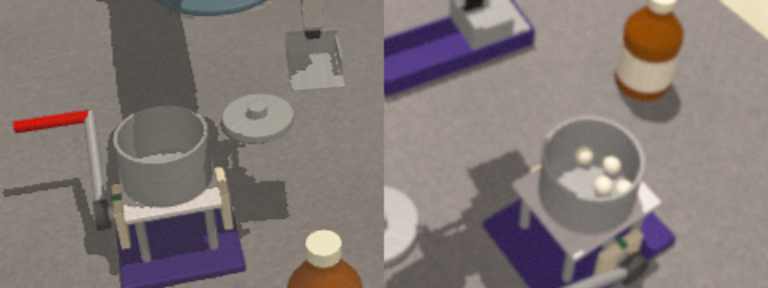

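Four balls are in the jar and the scoop is empty. I'll lower it, slowing down near the bench.

>>> step_arm --steps '[[[0,0,0.0127],[0,0,0]],[[0,0,0.0127],[0,0,0]],[[0,0,0.0127],[0,0,0]],[[0,0,0.0127],[0,0,0]],[[0,0,0.0127],[0,0,0]],[[0,0,0.0127],[0,0,0]],[[0,0,0.0127],[0,0,0]],[[0,0,0.0127],[0,0,0]],[[0,0,0.0127],[0,0,0]],[[0,0,0.0127],[0,0,0]],[[0,0,0.0127],[0,0,0]],[[0,0,0.0127],[0,0,0]],[[0,0,0.0127],[0,0,0]],[[0,0,0.0127],[0,0,0]],[[0,0,0.003],[0,0,0]],[[0,0,0.002],[0,0,0]],[[0,0,0.0015],[0,0,0]],[[0,0,0],[0,0,0]],[[0,0,0],[0,0,0]]]'

```text
clock: 17.47
eef_pos: [0.5301, 0.0473, 0.0459]
tcp_rot: [-3.142, -0.0, -0.123]
wrist_force: [0.3, -0.6, -2.0]
finger_gap: 0.232
```

>>> step_arm --steps '[[[0,0,0.0006],[0,0,0]],[[0,0,0.0006],[0,0,0]],[[0,0,0],[0,0,0]],[[0,0,0],[0,0,0]]]'

```text
clock: 17.8
eef_pos: [0.5302, 0.0473, 0.0454]
tcp_rot: [3.142, -0.0, -0.123]
wrist_force: [-1.9, -0.3, 5.2]
finger_gap: 0.231
```

>>> step_arm --steps '[[[0,0,-0.0004],[0,0,0]],[[0,0,0],[0,0,0]],[[0,0,0],[0,0,0]],[[0,0,0],[0,0,0]],[[0,0,0],[0,0,0]],[[0,0,0],[0,0,0]],[[0,0,0],[0,0,0]],[[0,0,0],[0,0,0]]]' --jaw 0.6

```text
clock: 18.47
eef_pos: [0.5293, 0.0474, 0.0444]
tcp_rot: [-3.142, 0.001, -0.123]
wrist_force: [-0.5, -0.6, 0.1]
finger_gap: 0.597
```

```bash
python3 - <<'E'
from h import *
p,r,s=now();print(p,r,s['finger_gap'])
a=snap('scene','s11').im;b=snap('side','d11').im
cv2.imwrite('pics/c11.png',cv2.resize(np.hstack([a[170:350,170:410],b[180:360,200:440]]),None,fx=1.6,fy=1.6)[:,:,::-1])
E
```

```text
[0.52932867 0.04740198 0.04436003] [-3.14157287e+00  1.49036475e-03 -1.22900175e-01] 0.5973171658239755
```

View pics/c11.png

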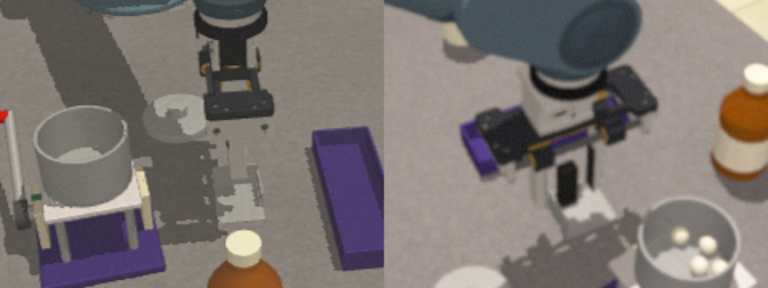

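The scoop stands upright with the fingers open either side of its handle, at (567,180) in the side crop. I'll rise, and triangulate the red handle from the two first views.

>>> step_arm --steps '[[[0,0,-0.005],[0,0,0]],[[0,0,-0.01],[0,0,0]],[[0,0,-0.018],[0,0,0]],[[0,0,-0.018],[0,0,0]],[[0,0,-0.018],[0,0,0]],[[0,0,-0.018],[0,0,0]],[[0,0,-0.018],[0,0,0]],[[0,0,-0.018],[0,0,0]],[[0,0,-0.018],[0,0,0]],[[0,0,-0.018],[0,0,0]],[[0,0,-0.018],[0,0,0]],[[0,0,-0.013],[0,0,0]],[[0,0,0],[0,0,0]]]'

```text
clock: 19.65
eef_pos: [0.5314, 0.0472, 0.2386]
tcp_rot: [-3.142, -0.005, -0.123]
wrist_force: [0.7, 0.8, 0.1]
finger_gap: 0.599
```

```bash
python3 - <<'E'
from h import *
np.set_printoptions(precision=4,suppress=True)
p,r,s=now();print(p,r)
vs=[snap('scene','s12'),snap('side','d12')]
L=[]
for v in vs:
    h=v.hsv;m=((h[...,0]<6)|(h[...,0]>174))&(h[...,1]>150)&(h[...,2]>60)
    k,l,st,ce=cv2.connectedComponentsWithStats(m.astype(np.uint8));i=1+np.argmax(st[1:,4]);print(st[i],ce[i])
    dr=v.R.T@np.array([(ce[i][0]-v.cx)/v.f,(ce[i][1]-v.cy)/v.f,1]);dr/=np.linalg.norm(dr);L.append((-v.R.T@v.t,dr))
A=sum(np.eye(3)-np.outer(d,d) for o,d in L);b=sum((np.eye(3)-np.outer(d,d))@o for o,d in L)
X=np.linalg.solve(A,b);print('handle',X,[np.linalg.norm(np.cross(X-o,d)) for o,d in L])
a=vs[0].im;b=vs[1].im
cv2.imwrite('pics/c12.png',cv2.resize(np.hstack([a[170:350,100:340],b[180:360,200:440]]),None,fx=1.6,fy=1.6)[:,:,::-1])
plan(p,r,[.455,-.236,.2],[np.pi,0,0],18)
E
```

```text
[0.5314 0.0472 0.2386] [-3.1416 -0.0054 -0.1228]
[128 239  47  14 338] [150.9112 245.497 ]
[360 416  44  55 621] [381.6312 442.847 ]
handle [ 0.4533 -0.237   0.0998] [np.float64(2.2388310881469147e-05), np.float64(2.238831088142391e-05)]
n=18 row [-0.0032, 0.016, 0.0021] [0.0, -0.02, -0.39] speed mm 16.447802983106396
```

View pics/c12.png

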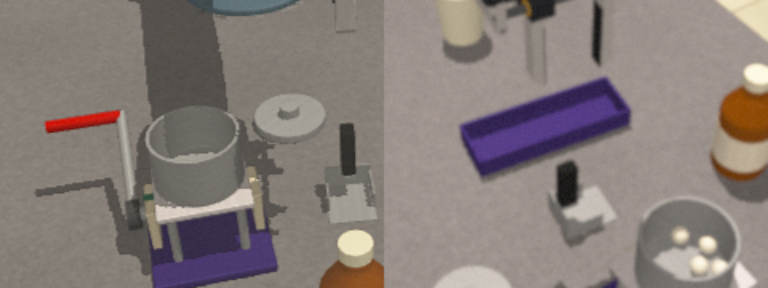

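The scoop stands alone on the bench at (350,175) in the scene crop, and the handle is still at (82,122). Triangulated handle centre: (0.453, -0.237, 0.100). Moving above it.

>>> step_arm --steps '[[[-0.0032,0.016,0.0021],[0,0,-0.39]],[[-0.0032,0.016,0.0021],[0,0,-0.39]],[[-0.0032,0.016,0.0021],[0,0,-0.39]],[[-0.0032,0.016,0.0021],[0,0,-0.39]],[[-0.0032,0.016,0.0021],[0,0,-0.39]],[[-0.0032,0.016,0.0021],[0,0,-0.39]],[[-0.0032,0.016,0.0021],[0,0,-0.39]],[[-0.0032,0.016,0.0021],[0,0,-0.39]],[[-0.0032,0.016,0.0021],[0,0,-0.39]],[[-0.0032,0.016,0.0021],[0,0,-0.39]],[[-0.0032,0.016,0.0021],[0,0,-0.39]],[[-0.0032,0.016,0.0021],[0,0,-0.39]],[[-0.0032,0.016,0.0021],[0,0,-0.39]],[[-0.0032,0.016,0.0021],[0,0,-0.39]],[[-0.0032,0.016,0.0021],[0,0,-0.39]],[[-0.0032,0.016,0.0021],[0,0,-0.39]],[[-0.0032,0.016,0.0021],[0,0,-0.39]],[[-0.0032,0.016,0.0021],[0,0,-0.39]],[[0,0,0],[0,0,0]],[[0,0,0],[0,0,0]]]'

```text
clock: 21.42
eef_pos: [0.4526, -0.2357, 0.1952]
tcp_rot: [-3.139, 0.004, -0.002]
wrist_force: [-0.2, -0.6, 0.4]
finger_gap: 0.599
```

```bash
python3 - <<'E'
from h import *
p,r,s=now();print(p,r)
plan(p,r,[.4535,-.2375,.081],[np.pi,0,0],8)
E
```

```text
[ 0.45260426 -0.23574593  0.19517023] [-3.13921791e+00  3.52861971e-03 -1.89704457e-03]
n=8 row [0.0001, 0.0002, 0.0143] [-0.02, 0.03, -0.01] speed mm 14.27341256518762
```

>>> step_arm --steps '[[[0,0.0002,0.0143],[0,0,0]],[[0,0.0002,0.0143],[0,0,0]],[[0,0.0002,0.0143],[0,0,0]],[[0,0.0002,0.0143],[0,0,0]],[[0,0.0002,0.0143],[0,0,0]],[[0,0.0002,0.0143],[0,0,0]],[[0,0.0002,0.0143],[0,0,0]],[[0,0,0.0143],[0,0,0]],[[0,0,0],[0,0,0]],[[0,0,0],[0,0,0]]]'

```text
clock: 22.25
eef_pos: [0.4528, -0.2361, 0.0815]
tcp_rot: [-3.14, 0.003, 0.0]
wrist_force: [-0.4, -0.2, 0.0]
finger_gap: 0.6
```

```bash
python3 - <<'E'
from h import *
p,r,s=now();print(p,r,s['wrist_force'])
a=snap('scene','s13').im;b=snap('side','d13').im
cv2.imwrite('pics/c13.png',cv2.resize(np.hstack([a[170:350,80:320],b[300:480,280:520]]),None,fx=1.6,fy=1.6)[:,:,::-1])
E
```

```text
[ 0.45280642 -0.23610857  0.08147444] [-3.13965164e+00  3.18483362e-03  4.25405169e-04] [-0.41442033 -0.19380091  0.01815755]
```

View pics/c13.png

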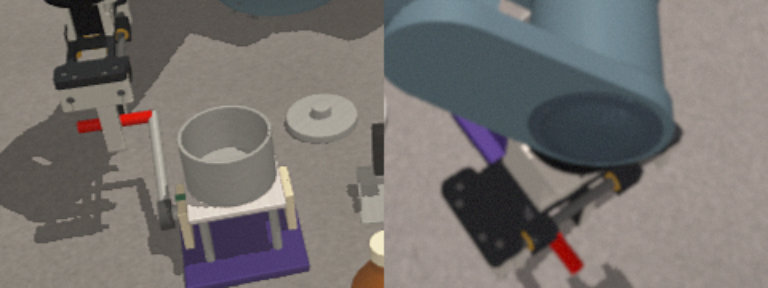

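The fingers straddle the red handle around (110,122) in the scene crop, so I close.

>>> step_arm --steps '[[[0,0,0],[0,0,0]],[[0,0,0],[0,0,0]],[[0,0,0],[0,0,0]],[[0,0,0],[0,0,0]],[[0,0,0],[0,0,0]],[[0,0,0],[0,0,0]],[[0,0,0],[0,0,0]],[[0,0,0],[0,0,0]],[[0,0,0],[0,0,0]],[[0,0,0],[0,0,0]],[[0,0,0],[0,0,0]],[[0,0,0],[0,0,0]]]' --jaw 0 --newtons 40

```text
clock: 23.35
eef_pos: [0.4525, -0.2375, 0.0822]
tcp_rot: [-3.141, 0.003, 0.0]
wrist_force: [-5.7, 0.1, 2.6]
finger_gap: 0.135
```

```bash
python3 - <<'E'
from h import *
p,r,s=now();print(p,r,s['wrist_force'],s['finger_gap']*94)
h0=np.array([.4535,.1])
a0=np.arctan2(.100-.045,.5585-.4533)
print(np.degrees(a0))
a=np.linspace(a0,np.pi/2,17)
x=-.12*np.cos(a);z=.12*np.sin(a)
print(np.round(np.diff(x),4),np.round(-np.diff(z),4))
E
```

```text
[ 0.45249512 -0.23748638  0.08216483] [-3.14122099e+00  3.44027942e-03  4.62784233e-05] [-5.66878895  0.13129917  2.6272776 ] 12.668694455487762
27.601184414534327
[0.004  0.0045 0.005  0.0054 0.0058 0.0062 0.0065 0.0068 0.0071 0.0074
 0.0076 0.0078 0.0079 0.008  0.0081 0.0082] [-0.0071 -0.0068 -0.0065 -0.0061 -0.0058 -0.0054 -0.0049 -0.0045 -0.004
 -0.0035 -0.003  -0.0025 -0.0019 -0.0014 -0.0008 -0.0003]
```

>>> step_arm --steps '[[[0.004,0,-0.0071],[0,0,0]],[[0.0045,0,-0.0068],[0,0,0]],[[0.005,0,-0.0065],[0,0,0]],[[0.0054,0,-0.0061],[0,0,0]],[[0,0,0],[0,0,0]],[[0,0,0],[0,0,0]]]'

```text
clock: 23.85
eef_pos: [0.4695, -0.2373, 0.1084]
tcp_rot: [-3.14, 0.009, 0.001]
wrist_force: [-12.1, -0.1, 8.1]
finger_gap: 0.139
```

```bash
python3 - <<'E'
from h import *
p,r,s=now();print(p,r,s['wrist_force'],s['finger_gap']*94)
a=snap('scene','s14').im
cv2.imwrite('pics/c14.png',cv2.resize(a[170:350,80:320],None,fx=3,fy=3)[:,:,::-1])
E
```

```text
[ 0.46953898 -0.23728756  0.10844156] [-3.14014736e+00  9.16527154e-03  7.32179151e-04] [-12.0823336   -0.10885029   8.12597949] 13.070326821186068
```

View pics/c14.png

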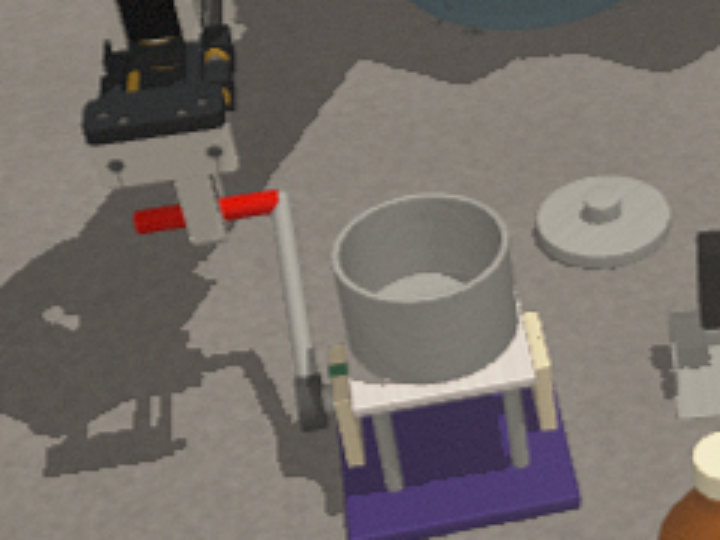

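The lever follows the fingers, with about 14 N pressing radially. I carry on with a slight outward correction.

>>> step_arm --steps '[[[0.005,0,-0.0066],[0,0,0]],[[0.0056,0,-0.0062],[0,0,0]],[[0.0065,0,-0.0052],[0,0,0]],[[0.0068,0,-0.0045],[0,0,0]],[[0.0071,0,-0.004],[0,0,0]],[[0.0074,0,-0.0035],[0,0,0]],[[0,0,0],[0,0,0]],[[0,0,0],[0,0,0]]]'

```text
clock: 24.57
eef_pos: [0.5084, -0.2369, 0.1398]
tcp_rot: [-3.139, 0.009, 0.001]
wrist_force: [-15.0, 3.3, 14.4]
finger_gap: 0.136
```

```bash
python3 - <<'E'
from h import *
p,r,s=now();print(p,r,s['wrist_force'],s['finger_gap']*94)
E
```

```text
[ 0.50839732 -0.23692245  0.13984306] [-3.13932933e+00  8.89294830e-03  5.28114338e-04] [-15.01943657   3.28125418  14.4048001 ] 12.7816364812447
```

```bash
python3 - <<'E'
import numpy as np
from scipy.optimize import least_squares
q=np.array([(.4525,.0822),(.4695,.1084),(.5084,.1398)])
s=least_squares(lambda c:np.hypot(q[:,0]-c[0],q[:,1]-c[1])-.12,[.5585,.026]);c=s.x;print(c,s.fun)
for a in q:print(np.degrees(np.arctan2(a[1]-c[1],c[0]-a[0])))
E
```

```text
[0.56180414 0.03219846] [ 0.00019796 -0.00030568  0.00012533]
24.581882675518575
39.54132437756967
63.60415624468498
```

>>> step_arm --steps '[[[0.0063,0,-0.0034],[0,0,0]],[[0.0064,0,-0.003],[0,0,0]],[[0.0066,0,-0.0024],[0,0,0]],[[0.0067,0,-0.0018],[0,0,0]],[[0.0068,0,-0.0014],[0,0,0]],[[0.0068,0,-0.001],[0,0,0]],[[0.0069,0,-0.0006],[0,0,0]],[[0.005,0,-0.0002],[0,0,0]],[[0,0,0],[0,0,0]],[[0,0,0],[0,0,0]],[[0,0,0],[0,0,0]]]'

```text
clock: 25.48
eef_pos: [0.5613, -0.237, 0.1535]
tcp_rot: [-3.14, 0.004, 0.0]
wrist_force: [-7.3, 2.7, 8.9]
finger_gap: 0.138
```

```bash
python3 - <<'E'
from h import *
np.set_printoptions(precision=4,suppress=True)
p,r,s=now();print(p,r,s['wrist_force'],s['finger_gap']*94)
v=snap('scene','s15');d=snap('side','d15');a=v.im
cv2.imwrite('pics/c15.png',cv2.resize(np.hstack([a[170:350,80:320],d.im[300:480,280:520]]),None,fx=1.6,fy=1.6)[:,:,::-1])
for w in (v,d):
    P=w.pts();h=w.hsv
    m=(P[...,2]>.13)&(P[...,2]<.16)&(P[...,0]>.5)&(P[...,0]<.61)&(P[...,1]>-.172)&(P[...,1]<-.06)&(h[...,1]<50)
    q=P[m];print(len(q),np.percentile(q[:,2],[50,90,98]))
    m=((h[...,0]<6)|(h[...,0]>174))&(h[...,1]>180)&(h[...,2]>60)&(P[...,2]<.2);q=P[m];print('red',len(q),np.median(q,0),q.min(0),q.max(0))
E
```

```text
[ 0.5613 -0.237   0.1535] [-3.14    0.0044  0.0001] [-7.3108  2.6981  8.8772] 12.939505770206752
1282 [0.1418 0.1493 0.1505]
red 319 [ 0.5667 -0.2234  0.1683] [ 0.5578 -0.2745  0.1583] [ 0.5722 -0.1943  0.1727]
1080 [0.143  0.1493 0.1503]
red 207 [ 0.5593 -0.26    0.17  ] [ 0.5547 -0.2759  0.164 ] [ 0.5673 -0.243   0.1737]
```

View pics/c15.png

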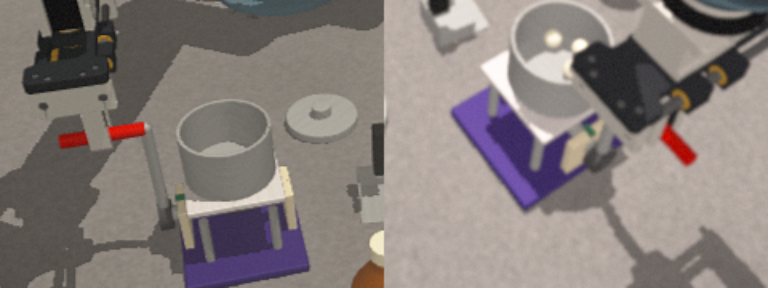

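The lever stands nearly vertical, with the jar rim at about 0.150 m. Measured against the jar's axis in each view, the handle is 3–5 mm past top dead centre. I nudge it back 2 mm and hold.

>>> step_arm --steps '[[[-0.001,0,0],[0,0,0]],[[-0.001,0,0],[0,0,0]],[[0,0,0],[0,0,0]],[[0,0,0],[0,0,0]],[[0,0,0],[0,0,0]],[[0,0,0],[0,0,0]],[[0,0,0],[0,0,0]],[[0,0,0],[0,0,0]],[[0,0,0],[0,0,0]],[[0,0,0],[0,0,0]]]'

```text
clock: 26.42
eef_pos: [0.56, -0.237, 0.1535]
tcp_rot: [-3.14, 0.002, -0.0]
wrist_force: [-4.7, 3.0, 6.7]
finger_gap: 0.135
```

```bash
python3 - <<'E'
from h import *
np.set_printoptions(precision=4,suppress=True)
p,r,s=now();print(p,r,s['wrist_force'],s['finger_gap']*94,np.abs(s['qd']).max(),s['clock'])
L=[]
vs=[snap('scene','s16'),snap('side','d16')]
for w in vs:
    P=w.pts();h=w.hsv
    m=(P[...,2]>.13)&(P[...,2]<.16)&(P[...,0]>.5)&(P[...,0]<.61)&(P[...,1]>-.172)&(P[...,1]<-.06)&(h[...,1]<50)
    q=P[m];print(len(q),np.percentile(q[:,2],[90,98]))
    m=((h[...,0]<6)|(h[...,0]>174))&(h[...,1]>180)&(h[...,2]>60)&(P[...,2]<.2);q=P[m];print('red',len(q),np.median(q,0),q.min(0),q.max(0))
a,b=vs
cv2.imwrite('pics/c16.png',cv2.resize(np.hstack([a.im[150:350,80:400],b.im[200:400,240:560]]),None,fx=1.25,fy=1.25)[:,:,::-1])
E
```

```text
[ 0.56   -0.237   0.1535] [-3.1403  0.0023 -0.0002] [-4.7034  3.009   6.7197] 12.710650929723998 0.0020006859856314535 26.4167
1274 [0.1492 0.1505]
red 317 [ 0.5652 -0.2231  0.1684] [ 0.5562 -0.2742  0.1588] [ 0.5702 -0.1941  0.1735]
1064 [0.1493 0.1505]
red 205 [ 0.5581 -0.2608  0.1699] [ 0.5534 -0.276   0.1647] [ 0.568  -0.2416  0.1734]
```

View pics/c16.png

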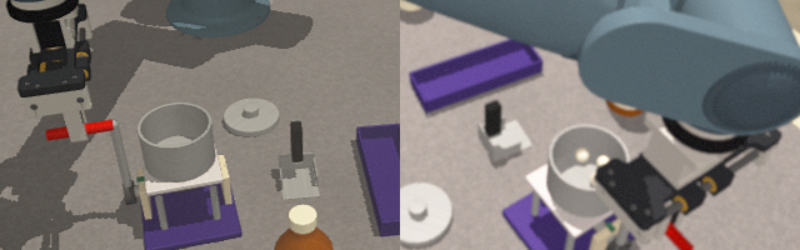

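```bash
python3 -c "
from rig import bot
print(bot.close_job())"
```

```text
the job is handed in; nothing more can be done
None
```

I tipped all four balls into the jar, stood the scoop upright on free bench at about (0.55, 0.045) and let go of it. I then swung the lever up and handed the job in at about 26.5 s, still gripping the handle; the hand-in gave no verdict.

**Last checks:**
- **Lever:** it is at rest, gripped with 40 N set. The handle is about 1.5–4 mm past top dead centre by tool position and images, roughly 2 degrees or less and inside the 8 degree limit.
- **Jar:** the rim measures about 0.1505 m in both views, which matches the top of its travel.
- **Balls:** I saw all four in the jar just after tipping. In the last side picture the gripper hides part of the mouth, so only two are visible.
- **Scoop and bystanders:** the scoop stands free and the lid is where it was. The bottle looked in place, though partly hidden. The beaker is not in the last crops, but I took nothing near it.

**Disagreements:** the two cameras put the handle 3–7 mm apart along x, so I judged the lever angle against the jar's axis in each view. The jaw opening read about 12.7 mm on the 14 mm handle. The wrist force reached about 21 N during the swing and was about 9 N at the end.

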